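# Find where the warming-box cover binds and back it off

## Task

The sliding cover of the glass-warming box binds somewhere on its rails. Slide it by its handle gently towards closed, pushing the brass marker along ahead of it, until you clearly feel it bind - do not force it - then draw it back so that a gap of about 20 mm is left between its leading edge and the marker, and let go. Do not touch the marker with the gripper and leave the other things on the bench alone.

Things in the scene. Friction and masses are not known exactly. Their poses are not given: they have to be found in the camera images.
- box: Grey oblong warming box fixed to the bench, 220 mm (x) by 500 mm (y) by 100 mm high, turned about the vertical. Origin at the centre of its underside; x towards its far long side, y along its length, z up. Its +y half has a fixed deck, its -y half is open with glass pieces inside. The cover slides over its top from the +y half (open) towards -y (closed).
- rails: Two steel rails, 16 mm square, 500 mm long, on the box's long top edges. Origin midway between them at the box's top, axes as the box. A hidden tight spot, elsewhere each time, meets the cover 50 to 170 mm from its start, after it has met the marker. It resists like a spring, about 1.5 N per mm, on top of the drag, and pushes the cover back when let go; over 20 N does damage.
- cover: Flat aluminium cover, 216 mm (x) by 230 mm (y) by 5 mm, that slides along the rails only. Axes as the box; origin at the centre of its underside, 117 mm above the bench. Closing is its own -y direction. Drag in free sliding about 2.5 N (more when moved fast: 0.8 N per 100 mm/s). It can travel 225 mm from fully open.
- handle (a point): Centre of the cover's handle: an upright wooden block on the middle of the cover, 70 mm (x) by 16 mm (y) by 42 mm high, its top 167 mm and its centre 146 mm above the bench. Can be pinched from above across its 16 mm (closing along the box's y). A 3 mm foot plate, 90 by 40 mm, lies under it (top 125 mm above the bench).
- cover_edge (a point): Point on the cover's leading (-y) edge, 100 mm to the cover's -x side of its centre line, at the marker's rail; 115 mm in -y from the cover's centre, 119.5 mm above the bench.
- marker: Small brass marker that rides on the -x (robot-side) rail ahead of the cover and stays where it is left; 26 mm (x) by 18 mm (y), its top 38 mm above the box's top, with a 16 mm wide, 10 mm high stud above. Axes as the box; origin at its middle at the height of the box's top. The cover's leading edge pushes it along -y (drag about 0.8 N); it is not fastened to the cover.
- marker_face (a point): Middle of the marker's +y face, which the cover's leading edge meets; 9 mm in +y from the marker's origin and 119.5 mm above the bench. The gap between cover and marker is the distance along the box's y from here to cover_edge (0 when touching).
- vase: Bystander: glass bottle vase, 72 mm wide, 150 mm high, beyond the box. Origin at its foot.
- pot: Bystander: dark steel cup, 90 mm wide, 90 mm high, beyond the box. Origin at its foot.
- block: Bystander: dark wooden block, 70 by 90 by 50 mm high, just past the closed (-y) end of the box. Origin at its underside.

How it is judged:
On the way:
1. the cover is pushed into the tight spot so that it clearly binds (over 2.5 N from the tight spot) (contact force between cover and rails above 2.5 N), for 0.1 s.
At the end, for the whole second after the job is handed in: After having bound, the cover rests free of the tight spot with a gap of 12 to 28 mm between its leading edge and the marker, which stands where the cover pushed it; both at rest (y of cover_edge in the frame of marker_face between 0.012 and 0.028 m and contact force between cover and rails below 0.5 N and linear speed of each of cover, marker below 0.01 m/s); the robot touches nothing.
It fails at once if the cover is forced into the tight spot with over 20 N (contact force between cover and rails above 20 N).
It fails at once if the robot touches the marker (contact force between any of the arm, the fingers and marker above 0.5 N).
It fails at once if a bystander is moved by over 15 mm (distance of any of vase, pot, block from where it was at the start of the episode above 0.015 m).
It also fails if it takes over 64 s, if anything falls off the work surface, if the arm or the gripper's body presses on something with over 40 N, if the wrist force passes 120 N, or if a joint passes its speed limit or range.

## Robot

A 6-joint arm with a two-finger parallel gripper is mounted at the origin on the work surface. World frame = base frame: x ahead of the robot, y to its left, z up, the work surface at z = 0. Lengths are in m, angles in rad, forces in N, time in s.
With the tool pointing down it reaches from about 0.35 to 0.975 m from the base axis. Payload 4.9 kg.
Tool frame: the origin (TCP) lies at the very end of the fingers, on their centre line; the grasp point (between the pads) lies 19 mm behind it; z points along the fingers, y is the line along which they close (so a half turn about z gives the same grasp; the last joint's range is limited). The gripper opens to 85 mm and grips with 20 to 120 N. Pads are 22 mm wide; open, the fingers measure 114 mm over their backs; the gripper's body (76 mm by 85 mm) begins 54 mm behind the grasp point. The pads swing forward as they close: fully open they stand 13 mm farther back than shut.
Start: joints at [-1.269, 0.053, 1.613, -0, 1.476, -0.119], TCP at [0.255, -0.57, 0.231] pointing down, gripper open.
Joint ranges: [-3.01, 3.01], [-1.01, 2.22], [0.06, 2.58], [-1.02, 4.17], [0.09, 2.62], [-3.14, 3.14]. Speed limits (rad/s): [2.57, 2.57, 3.14, 3.14, 3.14, 3.14].

## Interface

Orientations are given as a rotation vector (axis times angle).
In Python, from station import ctrl gives the robot as it stands. The module is installed in compiled form; this text tells all that it offers.
- The arm moves only by the tool jog_arm, never from a script. Its argument "steps" is a list of rows, each an object with "delta_rot": the turn, a rotation vector about the tool's x, y, z in degrees, a list of three; "linear": the shift along the tool's x, y, z in m, a list of three; "grip": the finger opening in m, from 0 to 0.0854. In form: [{"delta_rot": [rx, ry, rz], "linear": [x, y, z], "grip": grip}, ...]. A call has 1 to 10 rows; each row shifts and turns the commanded pose from where the row before left it, along the tool's axes as they then stand; what a row does not reach is not made up. A row lasts 1/10 s, in which the tool goes at most 50 mm and 8.59 degrees, less where a joint would pass 70% of its speed; a pose out of reach is approached as far as the arm can. A call with a gripper value outside its range is refused whole. The fingers move at their own pace and stop on an object; "newtons" is the grip in N (left out, the last holds). Time passes only in rows, so rows that do not move let the fingers close. It gives the time, the measured TCP pose, the force, the opening and the grip force at its end, in the units of the state.
- ctrl.get_obs(): the state, without advancing time (a new reading comes with each control period).
- ctrl.get_image(name): name is "scene" or "top" or "wrist"; returns (picture, depth): 480x640x3 uint8, red, green, blue; 480x640 float32, m along the optical axis (not along the pixel's ray), 0 where there is no reading.
- ctrl.camera_info(name): a dict with "camera_matrix" (3x3 intrinsics, pixels), "distortion" ([k1, k2, p1, p2, k3] as OpenCV has them; the pictures are not rectified), "R" (3x3) and "t" (3): a world point X has camera coordinates R X + t; the wrist camera has in their place "T_tool_cam" (4x4, takes a point from camera to tool coordinates, whose origin is the TCP and whose axes are the flange's). Camera axes: x right, y down, z forward; pixel columns grow to the right and rows downward; lengths in m; the calibration is good to about 2 mm. A picture is of the moment at which its call begins: read the wrist's pose just before it. camera_info takes no time and is no camera call.
- ctrl.finish_job(): hands the job in; it is judged then, once.
The state is a dict: "t": time; "q": joint angles; "dq": joint speeds; "effort": joint torques, N m; "tool_pos": TCP position; "tool_rot": TCP orientation; "contact_force": force on the tool from outside, world axes, zero at the start; "wrist_torque": the same for the moment, N m; "opening": finger opening in m; "grip_force": force on a finger pad.
Only numpy, scipy, OpenCV 4.12 (cv2) and the standard library are available. Lean on these libraries where they do the work, as an engineer would, in place of code of your own. Each camera call takes 0.05 s, during which the arm holds its last target. There are 200 camera calls.

## Working session

There is one attempt and no reset: what is moved stays moved. The work goes in short steps, Python scripts to look and compute and a tool call to move; the robot and the scene stay as the last step left them, time stands still between calls to the robot, and variables do not carry over. Pictures are saved under pics/ and viewed, at most 10 in all, crops included, and the job is handed in when it is done.

Besides the shell and the picture viewer there is one more tool, called as name(argument=value, ...) on one line, values as JSON. jog_arm: Moves the arm, as the interface text tells. Its arguments: {"type":"object","properties":{"steps":{"type":"array"},"newtons":{"type":"number"}},"required":["steps"]}

```bash
mkdir -p pics; cat > h.py <<'E'
import numpy as np,cv2
from station import ctrl
from scipy.spatial.transform import Rotation as Ro
def grab(n,f):
    o=ctrl.get_obs(); im,d=ctrl.get_image(n); cv2.imwrite('pics/'+f+'.png',im[:,:,::-1]); np.savez('pics/'+f,im=im,d=d,p=o['tool_pos'],r=o['tool_rot']); return im,d,o
def cam(n,o=None):
    c=ctrl.camera_info(n);K=np.array(c['camera_matrix']);D=np.array(c['distortion'])
    if n=='wrist':
        T=np.array(c['T_tool_cam']);R=Ro.from_rotvec(o['tool_rot']).as_matrix()
        return K,D,R@T[:3,:3],R@T[:3,3]+np.array(o['tool_pos'])
    R=np.array(c['R']);t=np.array(c['t']);return K,D,R.T,-R.T@t
def plane(n,uv,z,o=None):
    K,D,R,c=cam(n,o);u=cv2.undistortPoints(np.array(uv,float).reshape(-1,1,2),K,D).reshape(-1,2)
    r=np.c_[u,np.ones(len(u))]@R.T;return c+r*((z-c[2])/r[:,2])[:,None]
def cloud(n,d,o=None):
    K,D,R,c=cam(n,o);h,w=d.shape;g=np.stack(np.meshgrid(np.arange(w),np.arange(h)),-1).reshape(-1,1,2).astype(float)
    u=cv2.undistortPoints(g,K,D).reshape(-1,2);P=(np.c_[u,np.ones(len(u))]*d.reshape(-1,1))@R.T+c
    P[d.ravel()==0]=np.nan;return P.reshape(h,w,3)
E
python3 - <<'E'
from h import *
im,d,o=grab('top','top0');print(o)
P=cloud('top',d);print(cam('top')[2:])
for lo,hi in [(.11,.13),(.155,.175),(.13,.15)]:
    m=((P[...,2]>lo)&(P[...,2]<hi)).astype(np.uint8)
    n,l,s,c=cv2.connectedComponentsWithStats(m)
    for i in range(1,n):
        if s[i,4]>40: q=P[l==i]; print(lo,s[i],np.round(np.median(q,0),3),[np.round(x,3) for x in cv2.minAreaRect(q[:,:2].astype(np.float32))])
E
```

```text
{'t': 0.0, 'q': array([-1.26899807e+00,  5.33288160e-02,  1.61432570e+00,  3.10660628e-06,
        1.47600458e+00, -1.19009829e-01]), 'dq': array([ 0.00044693,  0.00247531, -0.0016176 ,  0.0006067 ,  0.00063566,
       -0.000777  ]), 'effort': array([-1.21066070e-03, -3.93677008e+01, -3.70180106e+01, -3.06695802e-04,
        6.81858743e-03,  3.47613394e-06]), 'tool_pos': array([ 0.25511604, -0.56986328,  0.23006147]), 'tool_rot': array([-3.07029725e+00, -6.55707192e-01,  2.91221134e-04]), 'contact_force': array([ 0.05763438, -0.35223191,  1.39166423]), 'wrist_torque': array([ 0.03651693, -0.01991118,  0.02511804]), 'grip_force': 0.0, 'opening': 0.08530508491241427}
(array([[ 0.00225169, -0.99933415,  0.03641696],
       [-0.99964248, -0.00321964, -0.02654311],
       [ 0.02664269, -0.03634418, -0.99898412]]), array([ 0.55341612, -0.05897859,  0.95560608]))
0.11 [  110   175   294   186 16625] [0.554 0.11  0.121] [array([0.533, 0.044]), array([0.502, 0.218]), np.float64(74.677)]
0.11 [624 211  16  38 240] [ 0.608 -0.672  0.111] [array([ 0.607, -0.671]), array([0.03 , 0.072]), np.float64(88.717)]
0.155 [200 235  19  41 414] [0.555 0.124 0.166] [array([0.555, 0.125]), array([0.016, 0.072]), np.float64(75.229)]
0.13 [249 161  19  19 182] [0.709 0.042 0.149] [array([0.709, 0.042]), array([0.033, 0.033]), np.float64(88.884)]
0.13 [210 237  12  38  89] [0.553 0.118 0.141] [array([0.554, 0.117]), array([0.003, 0.069]), np.float64(77.272)]
0.13 [267 322  13  16 146] [0.421 0.013 0.139] [array([0.42 , 0.014]), array([0.018, 0.026]), np.float64(74.896)]
```

View pics/top0.png

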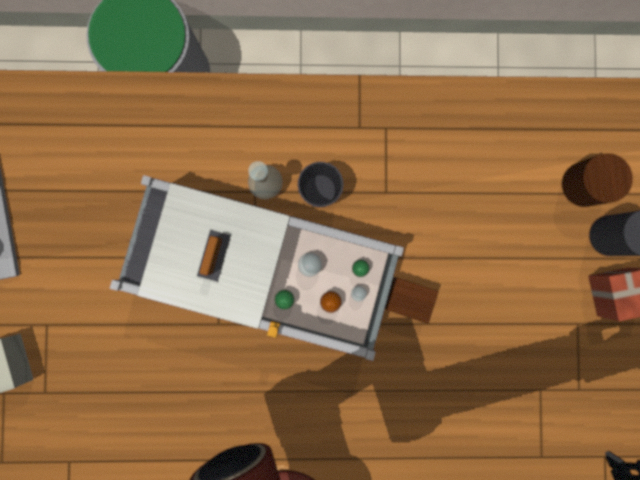

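jog_arm(steps=[{"linear":[0.0279,-0.0256,0],"delta_rot":[0,0,0],"grip":0.085},{"linear":[0.0279,-0.0256,0],"delta_rot":[0,0,0],"grip":0.085},{"linear":[0.0279,-0.0256,0],"delta_rot":[0,0,0],"grip":0.085},{"linear":[0.0279,-0.0256,0],"delta_rot":[0,0,0],"grip":0.085},{"linear":[0.0279,-0.0256,0],"delta_rot":[0,0,0],"grip":0.085},{"linear":[0.0279,-0.0256,0],"delta_rot":[0,0,0],"grip":0.085},{"linear":[0.0279,-0.0256,0],"delta_rot":[0,0,0],"grip":0.085},{"linear":[0.0279,-0.0256,0],"delta_rot":[0,0,0],"grip":0.085},{"linear":[0.0279,-0.0256,0],"delta_rot":[0,0,0],"grip":0.085},{"linear":[0.0279,-0.0256,0],"delta_rot":[0,0,0],"grip":0.085}])

```text
t: 1.05
tool_pos: [0.4054, -0.2211, 0.2306]
tool_rot: [-3.072, -0.656, 0.001]
contact_force: [1.0, 0.5, -0.4]
opening: 0.085
grip_force: 0.0
```

jog_arm(steps=[{"linear":[0.0279,-0.0256,0],"delta_rot":[0,0,0],"grip":0.085},{"linear":[0.0279,-0.0256,0],"delta_rot":[0,0,0],"grip":0.085},{"linear":[0.0279,-0.0256,0],"delta_rot":[0,0,0],"grip":0.085},{"linear":[0.0279,-0.0256,0],"delta_rot":[0,0,0],"grip":0.085},{"linear":[0.0279,-0.0256,0],"delta_rot":[0,0,0],"grip":0.085},{"linear":[0.0279,-0.0256,0],"delta_rot":[0,0,0],"grip":0.085},{"linear":[0.0279,-0.0256,0],"delta_rot":[0,0,0],"grip":0.085},{"linear":[0.0279,-0.0256,0],"delta_rot":[0,0,0],"grip":0.085},{"linear":[0.0279,-0.0256,0],"delta_rot":[0,0,0],"grip":0.085},{"linear":[0.0279,-0.0256,0],"delta_rot":[0,0,0],"grip":0.085}])

```text
t: 2.05
tool_pos: [0.5554, 0.1263, 0.2305]
tool_rot: [3.072, 0.656, -0.002]
contact_force: [-0.1, -0.6, -0.1]
opening: 0.0849
grip_force: 0.0
```

jog_arm(steps=[{"linear":[0,0,0],"delta_rot":[0,0,7.8],"grip":0.085},{"linear":[0,0,0],"delta_rot":[0,0,7.8],"grip":0.085},{"linear":[0,0,0],"delta_rot":[0,0,7.8],"grip":0.085},{"linear":[0,0,0],"delta_rot":[0,0,7.8],"grip":0.085},{"linear":[0,0,0],"delta_rot":[0,0,7.9],"grip":0.085},{"linear":[0,0,0],"delta_rot":[0,0,0],"grip":0.085},{"linear":[0,0,0],"delta_rot":[0,0,0],"grip":0.085}])

```text
t: 2.75
tool_pos: [0.5552, 0.1248, 0.2307]
tool_rot: [3.115, -0.405, -0.002]
contact_force: [-0.3, 0.5, 0.4]
opening: 0.0852
grip_force: 0.0
```

```bash
python3 - <<'E'
from h import *
im,d,o=grab('wrist','w0')
o=ctrl.get_obs();R=Ro.from_rotvec(o['tool_rot']).as_matrix();print(o['t'],o['tool_pos'],R,o['contact_force'])
P=cloud('wrist',d,o)
for lo,hi in [(.155,.175)]:
    m=((P[...,2]>lo)&(P[...,2]<hi)).astype(np.uint8)
    n,l,s,c=cv2.connectedComponentsWithStats(m)
    for i in range(1,n):
        if s[i,4]>300:
            q=P[l==i]; r=cv2.minAreaRect(q[:,:2].astype(np.float32));print(s[i],np.median(q,0),r, R.T@(np.r_[r[0],.135]-o['tool_pos']))
E
```

```text
2.8 [0.55523514 0.12478471 0.23087728] [[ 9.66584029e-01 -2.56348933e-01 -7.34875643e-04]
 [-2.56349033e-01 -9.66584281e-01 -4.31844624e-05]
 [-6.99248954e-04  2.30126072e-04 -9.99999729e-01]] [1.1771413  0.79973772 0.2737519 ]
[ 299  194   29  121 3359] [0.55693445 0.1251408  0.16751319] ((0.5537965893745422, 0.1258135735988617), (0.01595417782664299, 0.06975237280130386), 74.81814575195312) [-0.00158718 -0.00064778  0.09587827]
```

View pics/w0.png

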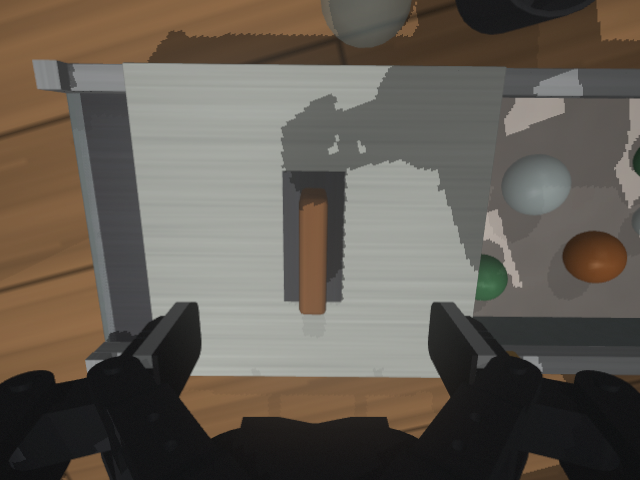

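The wrist view shows the handle upright at about (313, 252), midway between the fingers. It lies within 2 mm of the TCP, and tool +y is the closing direction. I'll descend and grip now.

jog_arm(steps=[{"linear":[-0.001,0,0.025],"delta_rot":[0,0,0],"grip":0.085},{"linear":[0,0,0.025],"delta_rot":[0,0,0],"grip":0.085},{"linear":[0,0,0.02],"delta_rot":[0,0,0],"grip":0.085},{"linear":[0,0,0.015],"delta_rot":[0,0,0],"grip":0.085},{"linear":[0,0,0.01],"delta_rot":[0,0,0],"grip":0.085},{"linear":[0,0,0],"delta_rot":[0,0,0],"grip":0.085},{"linear":[0,0,0],"delta_rot":[0,0,0],"grip":0.085}])

```text
t: 3.5
tool_pos: [0.555, 0.1251, 0.137]
tool_rot: [-3.115, 0.409, -0.002]
contact_force: [-0.8, 0.5, 0.2]
opening: 0.0849
grip_force: 0.0
```

jog_arm(steps=[{"linear":[0,0,0],"delta_rot":[0,0,0],"grip":0.03},{"linear":[0,0,0],"delta_rot":[0,0,0],"grip":0.03},{"linear":[0,0,0],"delta_rot":[0,0,0],"grip":0.03},{"linear":[0,0,0],"delta_rot":[0,0,0],"grip":0.008},{"linear":[0,0,0],"delta_rot":[0,0,0],"grip":0.008},{"linear":[0,0,0],"delta_rot":[0,0,0],"grip":0.008},{"linear":[0,0,0],"delta_rot":[0,0,0],"grip":0.008},{"linear":[0,0,0],"delta_rot":[0,0,0],"grip":0.008}], newtons=40)

```text
t: 4.3
tool_pos: [0.5547, 0.1252, 0.1367]
tool_rot: [-3.114, 0.41, -0.0]
contact_force: [-1.2, 1.6, 2.6]
opening: 0.0154
grip_force: 42.1
```

jog_arm(steps=[{"linear":[0,0.004,0],"delta_rot":[0,0,0],"grip":0.008},{"linear":[0,0.004,0],"delta_rot":[0,0,0],"grip":0.008},{"linear":[0,0.004,0],"delta_rot":[0,0,0],"grip":0.008},{"linear":[0,0.004,0],"delta_rot":[0,0,0],"grip":0.008},{"linear":[0,0.004,0],"delta_rot":[0,0,0],"grip":0.008},{"linear":[0,0.004,0],"delta_rot":[0,0,0],"grip":0.008},{"linear":[0,0.004,0],"delta_rot":[0,0,0],"grip":0.008},{"linear":[0,0.004,0],"delta_rot":[0,0,0],"grip":0.008},{"linear":[0,0.004,0],"delta_rot":[0,0,0],"grip":0.008},{"linear":[0,0.004,0],"delta_rot":[0,0,0],"grip":0.008}])

```text
t: 5.3
tool_pos: [0.544, 0.0864, 0.1367]
tool_rot: [-3.114, 0.41, 0.0]
contact_force: [-2.5, 4.4, 4.6]
opening: 0.0152
grip_force: 42.5
```

jog_arm(steps=[{"linear":[0,0.0015,0],"delta_rot":[0,0,0],"grip":0.008},{"linear":[0,0.0015,0],"delta_rot":[0,0,0],"grip":0.008},{"linear":[0,0.0015,0],"delta_rot":[0,0,0],"grip":0.008},{"linear":[0,0.0015,0],"delta_rot":[0,0,0],"grip":0.008}])

```text
t: 5.7
tool_pos: [0.5424, 0.0807, 0.1367]
tool_rot: [-3.114, 0.41, 0.001]
contact_force: [-2.3, 4.3, 5.9]
opening: 0.0159
grip_force: 42.5
```

jog_arm(steps=[{"linear":[0,0.0015,0],"delta_rot":[0,0,0],"grip":0.008},{"linear":[0,0.0015,0],"delta_rot":[0,0,0],"grip":0.008},{"linear":[0,0.0015,0],"delta_rot":[0,0,0],"grip":0.008},{"linear":[0,0.0015,0],"delta_rot":[0,0,0],"grip":0.008},{"linear":[0,0.0015,0],"delta_rot":[0,0,0],"grip":0.008}])

```text
t: 6.2
tool_pos: [0.5404, 0.0734, 0.1367]
tool_rot: [-3.114, 0.41, 0.001]
contact_force: [-2.7, 3.8, 6.3]
opening: 0.0153
grip_force: 42.5
```

jog_arm(steps=[{"linear":[0,0.0015,0],"delta_rot":[0,0,0],"grip":0.008},{"linear":[0,0.0015,0],"delta_rot":[0,0,0],"grip":0.008},{"linear":[0,0.0015,0],"delta_rot":[0,0,0],"grip":0.008},{"linear":[0,0.0015,0],"delta_rot":[0,0,0],"grip":0.008},{"linear":[0,0.0015,0],"delta_rot":[0,0,0],"grip":0.008}])

```text
t: 6.7
tool_pos: [0.5384, 0.0662, 0.1367]
tool_rot: [-3.114, 0.41, 0.001]
contact_force: [-3.0, 4.1, 6.3]
opening: 0.0156
grip_force: 42.5
```

jog_arm(steps=[{"linear":[0,0.0015,0],"delta_rot":[0,0,0],"grip":0.008},{"linear":[0,0.0015,0],"delta_rot":[0,0,0],"grip":0.008},{"linear":[0,0.0015,0],"delta_rot":[0,0,0],"grip":0.008},{"linear":[0,0.0015,0],"delta_rot":[0,0,0],"grip":0.008},{"linear":[0,0.0015,0],"delta_rot":[0,0,0],"grip":0.008}])

```text
t: 7.2
tool_pos: [0.5364, 0.059, 0.1367]
tool_rot: [-3.114, 0.41, 0.001]
contact_force: [-2.3, 3.9, 5.5]
opening: 0.0158
grip_force: 42.5
```

jog_arm(steps=[{"linear":[0,0.0015,0],"delta_rot":[0,0,0],"grip":0.008},{"linear":[0,0.0015,0],"delta_rot":[0,0,0],"grip":0.008},{"linear":[0,0.0015,0],"delta_rot":[0,0,0],"grip":0.008},{"linear":[0,0.0015,0],"delta_rot":[0,0,0],"grip":0.008},{"linear":[0,0.0015,0],"delta_rot":[0,0,0],"grip":0.008}])

```text
t: 7.7
tool_pos: [0.5344, 0.0517, 0.1367]
tool_rot: [-3.114, 0.41, 0.001]
contact_force: [-3.8, 5.6, 5.8]
opening: 0.0154
grip_force: 42.6
```

jog_arm(steps=[{"linear":[0,0.001,0],"delta_rot":[0,0,0],"grip":0.008},{"linear":[0,0.001,0],"delta_rot":[0,0,0],"grip":0.008},{"linear":[0,0.001,0],"delta_rot":[0,0,0],"grip":0.008}])

```text
t: 8.0
tool_pos: [0.5338, 0.0493, 0.1367]
tool_rot: [-3.113, 0.41, 0.001]
contact_force: [-3.0, 7.3, 6.0]
opening: 0.0154
grip_force: 42.5
```

jog_arm(steps=[{"linear":[0,0.001,0],"delta_rot":[0,0,0],"grip":0.008},{"linear":[0,0.001,0],"delta_rot":[0,0,0],"grip":0.008},{"linear":[0,0,0],"delta_rot":[0,0,0],"grip":0.008},{"linear":[0,0,0],"delta_rot":[0,0,0],"grip":0.008}])

```text
t: 8.4
tool_pos: [0.5334, 0.0478, 0.1367]
tool_rot: [-3.112, 0.409, 0.001]
contact_force: [-2.1, 7.2, 6.1]
opening: 0.0155
grip_force: 42.5
```

jog_arm(steps=[{"linear":[0,0.001,0],"delta_rot":[0,0,0],"grip":0.008},{"linear":[0,0.001,0],"delta_rot":[0,0,0],"grip":0.008}])

```text
t: 8.6
tool_pos: [0.533, 0.0464, 0.1367]
tool_rot: [-3.111, 0.409, 0.0]
contact_force: [-1.4, 11.1, 5.7]
opening: 0.0154
grip_force: 42.4
```

```bash
python3 - <<'E'
from h import *
u=np.array([.2588,.9659,0])
for k in range(4):
    im,d=ctrl.get_image('top');o=ctrl.get_obs();print(o['t'],o['tool_pos']@u,o['contact_force']@u)
E
```

```text
8.65 0.18271581523678032 9.764661975515054
8.7 0.18271873961344454 8.997252591076581
8.75 0.182695750352304 9.170510936883382
8.8 0.182701900058277 8.766339919974065
```

jog_arm(steps=[{"linear":[0,-0.0025,0],"delta_rot":[0,0,0],"grip":0.008},{"linear":[0,-0.0025,0],"delta_rot":[0,0,0],"grip":0.008},{"linear":[0,-0.0025,0],"delta_rot":[0,0,0],"grip":0.008},{"linear":[0,-0.0025,0],"delta_rot":[0,0,0],"grip":0.008},{"linear":[0,-0.0025,0],"delta_rot":[0,0,0],"grip":0.008},{"linear":[0,-0.0025,0],"delta_rot":[0,0,0],"grip":0.008},{"linear":[0,-0.0025,0],"delta_rot":[0,0,0],"grip":0.008},{"linear":[0,-0.0025,0],"delta_rot":[0,0,0],"grip":0.008},{"linear":[0,0,0],"delta_rot":[0,0,0],"grip":0.008},{"linear":[0,0,0],"delta_rot":[0,0,0],"grip":0.008}])

```text
t: 9.8
tool_pos: [0.5376, 0.0633, 0.1367]
tool_rot: [3.113, -0.41, -0.002]
contact_force: [-5.2, 0.7, 7.5]
opening: 0.0158
grip_force: 42.7
```

```bash
python3 - <<'E'
from h import *
u=np.array([.2588,.9659,0])
im,d,o=grab('top','top1');print(o['t'],o['tool_pos']@u,o['contact_force']@u)
P=cloud('top',d)
m=((P[...,2]>.13)&(P[...,2]<.155)).astype(np.uint8)
n,l,s,c=cv2.connectedComponentsWithStats(m)
for i in range(1,n):
    if s[i,4]>40: q=P[l==i]; print(s[i],np.round(np.median(q,0),3),cv2.minAreaRect(q[:,:2].astype(np.float32)),np.nanmax(q@u))
cv2.imwrite('pics/c1.png',cv2.resize(im[150:400,100:420,::-1],None,fx=2.4,fy=2.4))
E
```

```text
9.8 0.20032085562631385 -0.6576766422413176
[249 161  19  19 286] [0.709 0.042 0.15 ] ((0.7090867161750793, 0.041606638580560684), (0.03315329924225807, 0.032855384051799774), 1.91548752784729) 0.24073407268082878
[301 331  13  16 143] [ 0.405 -0.048  0.14 ] ((0.4035137891769409, -0.04741320013999939), (0.01778249815106392, 0.025994624942541122), 74.42047119140625) 0.06758256476838248
```

View pics/c1.png

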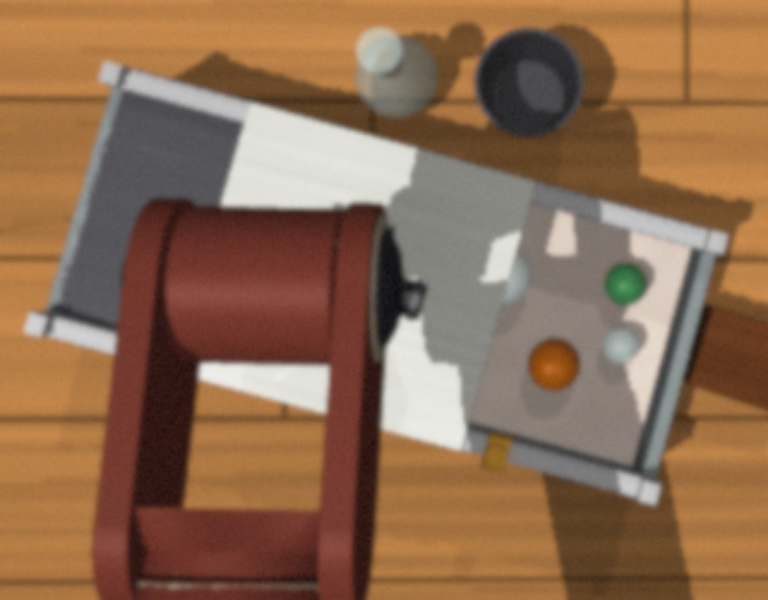

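The crop shows the brass marker at (496, 452) and a gap between it and the cover edge at (470, 450). The gap works out at about 17.6 mm, so I'll draw back a little more, then release and lift.

jog_arm(steps=[{"linear":[0,-0.0015,0],"delta_rot":[0,0,0],"grip":0.008},{"linear":[0,-0.001,0],"delta_rot":[0,0,0],"grip":0.008},{"linear":[0,0,0],"delta_rot":[0,0,0],"grip":0.008},{"linear":[0,0,0],"delta_rot":[0,0,0],"grip":0.03},{"linear":[0,0,0],"delta_rot":[0,0,0],"grip":0.06},{"linear":[0,0,0],"delta_rot":[0,0,0],"grip":0.06},{"linear":[0,0,0],"delta_rot":[0,0,0],"grip":0.06}])

```text
t: 10.55
tool_pos: [0.5386, 0.0664, 0.1358]
tool_rot: [3.114, -0.41, -0.001]
contact_force: [-0.1, 0.4, 0.3]
opening: 0.0597
grip_force: 0.0
```

jog_arm(steps=[{"linear":[0,0,-0.01],"delta_rot":[0,0,0],"grip":0.06},{"linear":[0,0,-0.02],"delta_rot":[0,0,0],"grip":0.06},{"linear":[0,0,-0.03],"delta_rot":[0,0,0],"grip":0.06},{"linear":[0,0,-0.03],"delta_rot":[0,0,0],"grip":0.06},{"linear":[0,0,-0.03],"delta_rot":[0,0,0],"grip":0.06},{"linear":[0,0,0],"delta_rot":[0,0,0],"grip":0.06},{"linear":[0,0,0],"delta_rot":[0,0,0],"grip":0.06}])

```text
t: 11.25
tool_pos: [0.5394, 0.0666, 0.2577]
tool_rot: [-3.115, 0.41, -0.004]
contact_force: [0.0, -0.8, -1.2]
opening: 0.0603
grip_force: 0.0
```

```bash
python3 - <<'E'
from h import *
u=np.array([.2588,.9659,0])
im,d,o=grab('wrist','w2');print(o['t'],o['tool_pos'],o['opening'],o['contact_force'])
P=cloud('wrist',d,o)
for lo,hi in [(.155,.175),(.13,.15)]:
    m=((P[...,2]>lo)&(P[...,2]<hi)).astype(np.uint8)
    n,l,s,c=cv2.connectedComponentsWithStats(m)
    for i in range(1,n):
        if s[i,4]>100: q=P[l==i]; r=cv2.minAreaRect(q[:,:2].astype(np.float32)); print(s[i],np.median(q,0),r,'s',np.r_[r[0],0]@u)
E
```

```text
11.25 [0.53936228 0.06662156 0.25765809] 0.06025151065336944 [ 0.03481494 -0.76193921 -1.17278784]
[ 305  188   26  109 2658] [0.53979317 0.06472214 0.16728133] ((0.5369402766227722, 0.0652158111333847), (0.015567632392048836, 0.0698905661702156), 74.85511016845703) s 0.20195209556370972
[485 340  30  25 532] [ 0.41076576 -0.04466203  0.13821649] ((0.410926878452301, -0.045448970049619675), (0.013645246624946594, 0.02331862412393093), 20.38779067993164) s 0.06244871597252785
```

View pics/w2.png

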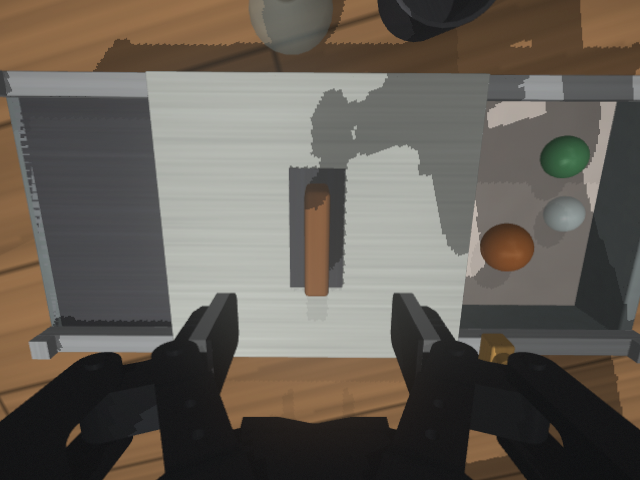

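The wrist view shows the cover released, with the handle at (316, 240), the cover edge at about (460, 340) and the marker at (495, 348). The gap is about 19 mm, so I'm handing in.

```bash
python3 -c "
from station import ctrl
print(ctrl.finish_job())"
```

```text
the job is handed in; nothing more can be done
None
```

The cover was slid until it clearly bound (about 6 N above free drag), drawn back to a measured gap of about 19 mm from the marker and released; the job is handed in, but no verdict came back.

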